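Fish the pepper mill out of the crate and stand it in the cruet board

ROBOT

A 6-joint arm with a two-finger parallel gripper is mounted at the origin on a cart in front of the work surface, level with it; the furniture and walls round the work are solid. World frame = base frame: x ahead of the robot, y to its left, z up, the work surface at z = 0. Lengths are in m, angles in rad, forces in N, time in s.
With the tool pointing down it reaches from about 0.325 to 0.925 m from the base axis. Payload 3.1 kg.
Tool frame: the origin (TCP) lies on the front face of the gripper's body, between the roots of the fingers; the fingertips stand bot.tip_reach ahead of it and the grasp point (between the pads) lies 54 mm ahead of it (bot.tip_reach is the distance from the TCP to the fingertips, in m); z points along the fingers, y is the line along which they close (so a half turn about z gives the same grasp; the last joint's range is limited). The gripper opens to 85 mm and grips with 20 to 120 N. Pads are 22 mm wide; open, the fingers measure 114 mm over their backs; the gripper's body (76 mm by 85 mm) begins 54 mm behind the grasp point. The pads swing forward as they close: fully open they stand 13 mm farther back than shut.
Start: joints at [1.005, 0.217, 1.613, -0, 1.311, -0.112], TCP at [0.274, 0.562, 0.304] pointing down, gripper open.
Joint ranges: [-2.75, 2.75], [-0.78, 2.1], [0.31, 2.55], [-1.13, 4.27], [0.13, 2.63], [-2.58, 2.58]. Speed limits (rad/s): [2.79, 2.79, 3.14, 3.14, 3.14, 3.14].

INTERFACE

Orientations are given as a rotation vector (axis times angle).
In Python, from station import bot gives the robot as it stands.
- The arm moves only by the tool steer_hand, called by a JSON object that holds its "api" and its "payload", one argument or row to a line. Schema: {"type":"object","properties":{"offsets":{"type":"string"},"only":{"type":"string"},"quiet":{"type":"boolean"},"lines":{"type":"string"}},"required":["offsets"],"additionalProperties":false}. offsets is a string of 1 to 10 rows, one to a line, with the numbers parted by spaces; each row has 7 numbers: dx, dy, dz in cm, then a rotation vector rx, ry, rz in rad, then the finger opening in m; each row is the pose to reach, as a shift and turn from the pose commanded when the call began, along the tool's axes at that moment; what a row does not reach only later rows make up. A row lasts 1/10 s, in which the tool goes at most 0.05 m and 0.15 rad, less where a joint would pass 70% of its speed; a pose out of reach is approached as far as the arm can. The fingers move at their own pace and stop on an object; the grip force is fixed at half the most. Time passes only in rows, so rows that do not move let the fingers close. The tool returns the time, the measured TCP pose, the force, the opening and the grip force at its end. only (a regular expression) keeps the lines of the reply that match it, lines (a string "A,B") keeps lines A to B, and quiet returns only ok. Input that does not fit is refused with a message, and nothing moves.
- bot.state(): the state, without advancing time (a new reading comes with each control period).
- bot.read_camera(name): name is "scene" or "top"; returns the picture (400x640x3 uint8, blue, green, red); there is no depth.
- bot.get_calibration(name): a dict with "mtx" (3x3 intrinsics, pixels), "R" (3x3) and "t" (3): a world point X has camera coordinates R X + t. Camera axes: x right, y down, z forward; pixel columns grow to the right and rows downward; lengths in m; the calibration is good to about 2 mm. A picture is of the moment at which its call begins. get_calibration takes no time and is no camera call.
- bot.close_job(): hands the job in; it is judged then, once.
The state is a dict: "time": time; "joint_positions": joint angles; "dq": joint speeds; "joint_efforts": joint torques, N m; "tool_pos": TCP position; "eef_rot": TCP orientation; "force": force on the tool from outside, world axes, zero at the start; "moment": the same for the moment, N m; "gripper_width": finger opening in m; "grasp_force": force on a finger pad.
Only numpy, scipy, OpenCV 4.12 (cv2) and the standard library are available. Lean on these libraries where they do the work, as an engineer would, in place of code of your own. Each camera call takes 0.05 s, during which the arm holds its last target. There are 200 camera calls.

TASK

Take the pepper mill out of the crate, lay it down on the bare worktop and let go, then take it afresh so that you can stand it upright on its foot in the empty round recess of the wooden cruet board, beside the salt pot, setting it down rather than dropping or banging it in. One spice jar lies across the mill: all four jars and the roll of labels must end up in the crate, and the salt pot and the other things standing about must stay where they are.

Things in the scene. Friction and masses are not known exactly. Their poses are not given: they have to be found in the camera images.
- pepper_mill: turned brown wooden pepper mill lying on the crate floor, 148 mm long, about 0.2 kg, round: foot rim 50 mm across (the widest), neck about 40, head about 46 (up to 137 mm from the foot; a small brass knob beyond). Origin at the centre of the underside of the foot; z along its axis, foot to head. It may roll slowly when it lies free.
- mill_mid (a point): point on the mill's axis, 70 mm from the foot, near its centre of mass: a good place to grip it
- crate: open slatted wooden crate, fixed to the worktop; inside 200 mm (its x) by 340 mm (its y), walls 8 mm thick, 6 mm cleats outside the corners, rim 100 mm and inner floor 12 mm above the worktop. Origin at the centre of its underside, z up. It stands left or right on the worktop, the cruet board on the other side.
- crate_floor (a point): centre of the crate's inner floor. In the crate's frame the mill lies along x (head to +x) near y = +58 mm, jar_side along the +y wall with the label roll beside it, jar_corner along the +x wall, jar_end along the -y wall; about x = -45, y = -63 mm a patch 100 x 115 mm is empty.
- cruet_board: flat wooden cruet board, 208 mm (its x) by 124 mm (its y), 20 mm thick, fixed to the worktop, with two round recesses 8 mm deep: an empty one 60 mm across at x = -56 mm, and one 94 mm across at x = +36 mm with the salt pot in it. Origin at the centre of its underside, z up.
- mill_well (a point): centre of the floor of the empty 60 mm recess of the cruet board, 12 mm above the worktop (8 mm below the board's top)
- jar_over: spice jar, 46 x 46 mm square and 97 mm tall with a square lid of the same width, about 0.18 kg, take it across two flat sides; origin at the centre of its underside, z from the underside to the lid (so horizontal while the jar lies). It lies on its side on top of the mill and jar_side, bridging them, along the crate's y; its lower side is about 46 to 50 mm above the crate floor.
- jar_side: spice jar, 46 x 46 mm square and 97 mm tall with a square lid of the same width, about 0.18 kg, take it across two flat sides; origin at the centre of its underside, z from the underside to the lid (so horizontal while the jar lies). It lies on its side on the crate floor along the +y wall, along the crate's x, its near side about 39 mm from the mill.
- jar_corner: spice jar, 46 x 46 mm square and 97 mm tall with a square lid of the same width, about 0.18 kg, take it across two flat sides; origin at the centre of its underside, z from the underside to the lid (so horizontal while the jar lies). It lies on its side on the crate floor along the +x wall, along the crate's y.
- jar_end: spice jar, 46 x 46 mm square and 97 mm tall with a square lid of the same width, about 0.18 kg, take it across two flat sides; origin at the centre of its underside, z from the underside to the lid (so horizontal while the jar lies). It lies on its side on the crate floor along the -y wall, along the crate's x.
- label_roll: roll of paper labels lying flat on the crate floor in its +x +y corner, 62 mm across, 24 mm high; origin at the centre of its underside
- salt_pot: round open dark stoneware salt pot, 85 mm across, 28 mm high, in the larger recess of the cruet board (its rim about 40 mm above the worktop); origin at the centre of its underside
- kitchen_timer: round kitchen timer, 64 mm across, 58 mm high, stands between crate and board near the back; origin at the centre of its underside
- pinch_bowl: small white bowl, 68 mm across, 28 mm high, stands between crate and board near the back; origin at the centre of its underside
- ramekin: white fluted ramekin, 103 mm across, 52 mm high, far left; origin at the centre of its underside
- wooden_scoop: wooden flour scoop, 177 mm long, 32 mm high, lies far left; origin near its middle, on its underside
- measuring_cup: steel measuring cup with a flat handle, 160 mm long, 37 mm high, far right; origin near its middle, on its underside

How it is judged:
On the way:
1. the mill lies on the bare worktop, out of the crate, let go (angle between pepper_mill's own z axis and vertical above 1.35 rad and height (world z) of mill_mid between 0.015 and 0.03 m and contact force between the fingers and pepper_mill below 0.05 N and contact force between pepper_mill and crate below 0.05 N), for 0.2 s.
At the end, for the whole second after the job is handed in: The mill stands upright (within 3.5 degrees) and at rest on the floor of the board's empty recess (within 7 mm of its centre, foot within 3 mm of its floor), let go; the four spice jars and the label roll are at rest inside the crate, below its rim (angle between pepper_mill's own z axis and vertical below 0.06 rad and horizontal distance between pepper_mill and mill_well below 0.007 m and z of pepper_mill in the frame of mill_well below 0.003 m and linear speed of each of pepper_mill, jar_over, jar_side, jar_corner, jar_end, label_roll below 0.02 m/s and angular speed of pepper_mill below 0.1 rad/s and x of jar_over in the frame of crate between -0.1 and 0.1 m and y of jar_over in the frame of crate between -0.17 and 0.17 m and z of each of jar_over, jar_side, jar_corner, jar_end, label_roll in the frame of crate below 0.095 m and x of jar_side in the frame of crate between -0.1 and 0.1 m and y of jar_side in the frame of crate between -0.17 and 0.17 m and x of jar_corner in the frame of crate between -0.1 and 0.1 m and y of jar_corner in the frame of crate between -0.17 and 0.17 m and x of jar_end in the frame of crate between -0.1 and 0.1 m and y of jar_end in the frame of crate between -0.17 and 0.17 m and x of label_roll in the frame of crate between -0.1 and 0.1 m and y of label_roll in the frame of crate between -0.17 and 0.17 m); the robot touches nothing.
It fails at once if the mill is banged down on the cruet board (more than 45 N) (contact force between pepper_mill and cruet_board above 45 N).
It fails at once if the mill is let go over the recess with its foot still more than 12 mm above the recess floor (dropped in) (horizontal distance between pepper_mill and mill_well below 0.04 m and z of pepper_mill in the frame of mill_well above 0.012 m and contact force between the fingers and pepper_mill below 0.02 N).
It fails at once if the salt pot is pushed out of its place or tipped (distance of salt_pot from where it was at the start of the episode above 0.02 m or angle between salt_pot's own z axis and vertical above 0.25 rad).
It fails at once if the kitchen timer, pinch bowl, ramekin, scoop or measuring cup is moved by more than 30 mm (distance of any of kitchen_timer, pinch_bowl, ramekin, wooden_scoop, measuring_cup from where it was at the start of the episode above 0.03 m).
It also fails if it takes over 72 s, if anything falls off the work surface, if the arm or the gripper's body presses on something with over 40 N, if the wrist force passes 120 N, or if a joint passes its speed limit or range.

## Working session

There is one attempt and no reset: what is moved stays moved. The work goes in short steps, Python scripts to look and compute and a tool call to move; the robot and the scene stay as the last step left them, time stands still between calls to the robot, and variables do not carry over. Pictures are saved under pics/ and viewed, at most 10 in all, crops included, and the job is handed in when it is done.

```bash
ls; mkdir -p pics; python3 - <<'E'
from station import bot
import cv2
print(bot.state(), bot.tip_reach)
for n in("scene","top"):
    cv2.imwrite(f"pics/{n}0.png",bot.read_camera(n))
    c=bot.get_calibration(n);print(n,c["mtx"].tolist(),(-c["R"].T@c["t"]).tolist(),c["R"].round(3).tolist())
E
```

```text
pics
station.py
{'time': 0.0, 'joint_positions': array([ 1.00482489e+00,  2.17756326e-01,  1.61495404e+00, -1.00129102e-05,
        1.31130348e+00, -1.12182343e-01]), 'dq': array([ 0.00130858,  0.001146  ,  0.0004634 , -0.00116372, -0.00119098,
       -0.00024608]), 'joint_efforts': array([ 1.88141489e-04, -3.96847594e+01, -3.03853405e+01, -2.91366632e-04,
        9.55625845e-03, -5.95290089e-06]), 'tool_pos': array([0.27360357, 0.56120399, 0.30255633]), 'eef_rot': array([-0.7065264 , -3.06029572,  0.00359079]), 'force': array([ 0.2648762 , -0.79991421, -0.2695801 ]), 'moment': array([-0.02075195,  0.0257157 ,  0.05637428]), 'grasp_force': 0.0, 'gripper_width': 0.08510988819863692} 0.0726
scene [[484.49704090562767, 0.0, 313.90081435791507], [0.0, 484.49704090562767, 192.72973266517548], [0.0, 0.0, 1.0]] [-1.3204966617909266, -0.2645015150969063, 0.8922284651267616] [[0.128, -0.992, -0.018], [-0.395, -0.035, -0.918], [0.909, 0.125, -0.397]]
top [[409.2673082112241, 0.0, 314.9189199719105], [0.0, 409.2673082112241, 200.50680782839189], [0.0, 0.0, 1.0]] [0.4402543483051125, -0.017847308420847592, 1.4762398572524358] [[0.002, -1.0, 0.0], [-0.999, -0.002, -0.05], [0.05, -0.0, -0.999]]
```
View pics/top0.png

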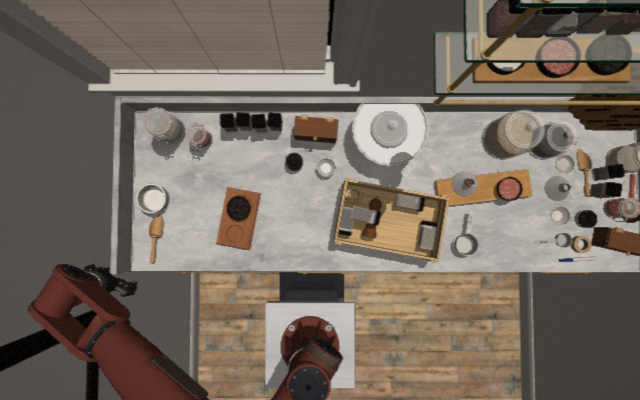

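View pics/scene0.png

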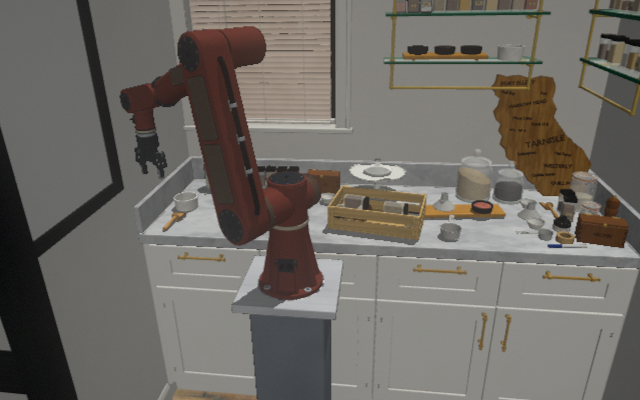

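The top view shows the crate centred near px (390,220) and the board near (238,218). The timer is near (294,161) and the bowl near (326,169). I'll enlarge that area.

```bash
python3 - <<'E'
import cv2
im=cv2.imread("pics/top0.png")
a=cv2.resize(im[170:270,325:455],None,fx=6,fy=6,interpolation=cv2.INTER_CUBIC);cv2.imwrite("pics/c1.png",a)
a=cv2.resize(im[150:260,210:345],None,fx=5,fy=5,interpolation=cv2.INTER_CUBIC);cv2.imwrite("pics/c2.png",a)
E
```

View pics/c1.png

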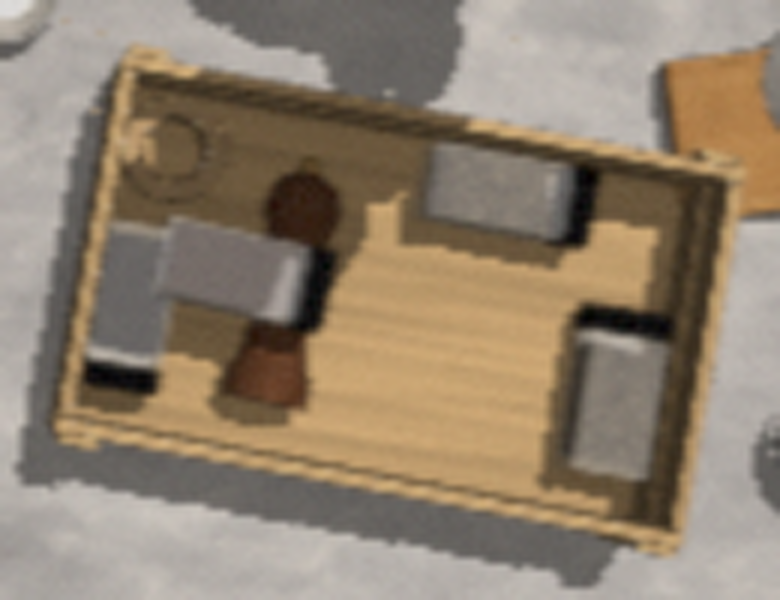

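View pics/c2.png

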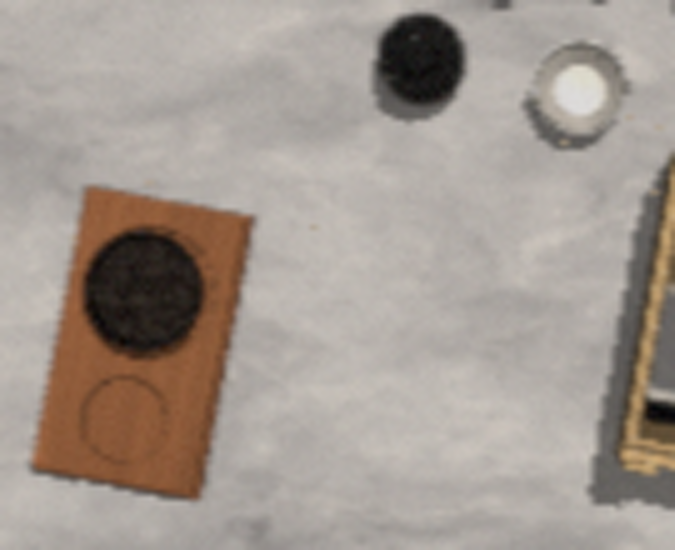

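The crop shows these features (c1 pixels):
- **Crate rim corners:** (128,55), (740,165), (672,548) and (60,430).
- **Mill:** runs from its head at (304,205) to its foot at (265,400).
- **jar_over:** its top face is centred near (245,273), lid to the right.

In c2 the empty recess is centred at (124,420) and the salt pot at (144,292).

```bash
cat > h.py <<'E'
from station import bot
import numpy as np
from scipy.optimize import least_squares
from scipy.spatial.transform import Rotation as Ro
def ray(uv,z,n="top"):
    c=bot.get_calibration(n);C=-c["R"].T@c["t"]
    d=c["R"].T@np.linalg.inv(c["mtx"])@[uv[0],uv[1],1]
    return C+d*(z-C[2])/d[2]
def fit(model,pts):
    m=np.array(model,float);p=np.array(pts)[:,:2]
    f=lambda q:(m@np.array([[np.cos(q[2]),np.sin(q[2])],[-np.sin(q[2]),np.cos(q[2])]])+q[:2]-p).ravel()
    r=least_squares(f,[*p.mean(0),0]);return r.x,r.fun.round(4)
def tool(dp,dtheta=0):
    "world shift -> tool axes; world yaw -> tool rotvec"
    s=bot.state();R=Ro.from_rotvec(s["eef_rot"]).as_matrix();return R.T@np.array(dp),R.T@[0,0,dtheta]
def info():
    s=bot.state();R=Ro.from_rotvec(s["eef_rot"]).as_matrix()
    print("t",s["time"],"tcp",s["tool_pos"].round(4),"y",R[:,1].round(3),"z",R[:,2].round(3),"q",s["joint_positions"].round(2),"w",round(s["gripper_width"],4))
    return s,R
def c1(x,y): return ((x+.5)/6-.5+325,(y+.5)/6-.5+170)
def c2(x,y): return ((x+.5)/5-.5+210,(y+.5)/5-.5+150)
E
python3 - <<'E'
from h import *
q,r=fit([[.114,.184],[.114,-.184],[-.114,-.184],[-.114,.184]],[ray(c1(*p),.1) for p in[(128,48),(743,165),(672,553),(56,437)]]);print("crate",q,r)
a=q[2];T=lambda x,y:q[:2]+[np.cos(a)*x-np.sin(a)*y,np.sin(a)*x+np.cos(a)*y]
print("empty",T(-.045,-.063),"millnom",T(0,.058))
b,r=fit([[.104,.062],[.104,-.062],[-.104,-.062],[-.104,.062]],[ray(c2(*p),.02) for p in[(87,187),(254,215),(198,498),(34,468)]]);print("board",b,r)
a=b[2];print("well",b[:2]+[-.056*np.cos(a),-.056*np.sin(a)],ray(c2(124,420),.02),"salt",ray(c2(144,292),.04))
h=ray(c1(304,205),.035);f=ray(c1(265,390),.037);d=h-f;print("head",h,"foot",f,"ang",np.arctan2(d[1],d[0]),np.linalg.norm(d))
L=(ray(c1(165,222),.108)+ray(c1(160,295),.108))/2;R=(ray(c1(333,250),.108)+ray(c1(305,330),.108))/2
print("jo",L,R,(L+R)/2,np.arctan2(*(L-R)[1::-1]),np.linalg.norm(L-R))
print("timer",ray(c2(420,57),.058),"bowl",ray(c2(580,90),.028));info()
E
```

```text
crate [ 0.44573758 -0.27448272 -0.18651963] [ 0.0048  0.0079  0.0019 -0.0085 -0.0056 -0.009  -0.0011  0.0096]
empty [ 0.38983536 -0.32804522] millnom [ 0.4564931 -0.2174887]
board [ 0.45099626  0.25415788 -0.17785758] [ 0.0032  0.0012  0.0011 -0.0015 -0.0027 -0.0027 -0.0017  0.003 ]
well [0.39587966 0.26406548] [0.39532294 0.26724041 0.02      ] salt [0.48557544 0.25033089 0.04      ]
head [ 0.50159285 -0.23089509  0.035     ] foot [ 0.39325298 -0.20720038  0.037     ] ang -0.21531678801668472 0.11091874445591697
jo [ 0.46852811 -0.14110754  0.108     ] [ 0.45115566 -0.22819702  0.108     ] [ 0.45984189 -0.18465228  0.108     ] 1.3739025528172064 0.08880529263822572
timer [0.64927594 0.05635954 0.058     ] bowl [ 0.63028508 -0.05601211  0.028     ]
t 0.1 tcp [0.2737 0.5613 0.3027] y [ 0.438  0.899 -0.002] z [-0.001 -0.002 -1.   ] q [ 1.    0.22  1.61 -0.    1.31 -0.11] w 0.0853
```

```bash
cat >> h.py <<'E'
def go(grasp,yaw_y,reach=.054):
    "tool-down: shift and turn so that the grasp point gets to grasp with tool y at yaw_y"
    s,R=info();d=(yaw_y-np.arctan2(R[1,1],R[0,1])+np.pi/2)%np.pi-np.pi/2
    Rt=Ro.from_euler("z",[yaw_y,yaw_y+np.pi])
    for r0 in (yaw_y,yaw_y+np.pi):
        y=np.array([np.cos(r0),np.sin(r0),0]);z=np.array([0,0,-1.]);G=np.column_stack([np.cross(y,z),y,z])
        print((R.T@(np.array(grasp)-reach*z-s["tool_pos"])).round(4),Ro.from_matrix(R.T@G).as_rotvec().round(3))
E
python3 -c "
from h import *
go([.461,-.183,.16],-.192)"
```

```text
t 0.1 tcp [0.2737 0.5613 0.3027] y [ 0.438  0.899 -0.002] z [-0.001 -0.002 -1.   ] q [ 1.    0.22  1.61 -0.    1.31 -0.11] w 0.0853
[-0.4947 -0.5866  0.0898] [-2.000e-03  1.000e-03  1.309e+00]
[-0.4947 -0.5866  0.0898] [-1.000e-03 -2.000e-03 -1.833e+00]
```

Two calls.

The rows are not in the units I measure in: shifts go in cm. I convert before sending: -0.587 m is -58.7, -0.495 m is -49.5.

{"api": "steer_hand", "payload": {
  "offsets": "-49.5 -58.7 0 0 0 1.309 0.085\n-49.5 -58.7 0 0 0 1.309 0.085\n-49.5 -58.7 0 0 0 1.309 0.085\n-49.5 -58.7 0 0 0 1.309 0.085\n-49.5 -58.7 0 0 0 1.309 0.085\n-49.5 -58.7 0 0 0 1.309 0.085\n-49.5 -58.7 0 0 0 1.309 0.085\n-49.5 -58.7 0 0 0 1.309 0.085\n-49.5 -58.7 0 0 0 1.309 0.085\n-49.5 -58.7 0 0 0 1.309 0.085"
}}

```text
time: 1.1
tool_pos: [0.3958, 0.075, 0.3037]
eef_rot: [2.426, 1.996, 0.001]
force: [1.4, 0.3, -0.7]
gripper_width: 0.0855
grasp_force: 0.0
```

```bash
python3 -c "
from h import *
go([.461,-.183,.16],-.192)"
```

```text
t 1.1 tcp [0.3958 0.075  0.3037] y [ 0.981 -0.192  0.   ] z [ 0.  0. -1.] q [ 0.01 -0.29  2.1   0.    1.33  0.21] w 0.0855
[-0.2407  0.1136  0.0897] [ 0.    -0.    -0.002]
[-0.2407  0.1136  0.0897] [-0.00e+00 -1.00e-03  3.14e+00]
```

Scaled: -0.241 m is -24.1, 0.114 m is 11.4.

{"api": "steer_hand", "payload": {
  "offsets": "-24.1 11.4 0 0 0 0 0.085\n-24.1 11.4 0 0 0 0 0.085\n-24.1 11.4 0 0 0 0 0.085\n-24.1 11.4 0 0 0 0 0.085\n-24.1 11.4 0 0 0 0 0.085\n-24.1 11.4 7 0 0 0 0.085\n-24.1 11.4 7 0 0 0 0.085\n-24.1 11.4 7 0 0 0 0.085\n-24.1 11.4 7 0 0 0 0.085"
}}

```text
time: 2.0
tool_pos: [0.4617, -0.1812, 0.2336]
eef_rot: [-2.423, -1.997, 0.001]
force: [0.2, -0.2, 1.4]
gripper_width: 0.0849
grasp_force: 0.0
```

```bash
python3 -c "
from h import *
import cv2
im=bot.read_camera('top');cv2.imwrite('pics/c3.png',cv2.resize(im[150:280,300:470],None,fx=4.5,fy=4.5,interpolation=cv2.INTER_CUBIC))
go([.461,-.183,.085],-.192)"
```

```text
t 2.05 tcp [ 0.4625 -0.1813  0.2349] y [ 0.982 -0.19   0.001] z [ 0.001 -0.001 -1.   ] q [-0.52  0.01  1.97  0.    1.15 -0.32] w 0.0849
[-0.0019 -0.0013  0.0959] [0.001 0.    0.   ]
[-0.0019 -0.0013  0.0959] [-0.000e+00  2.000e-03 -3.141e+00]
```

View pics/c3.png

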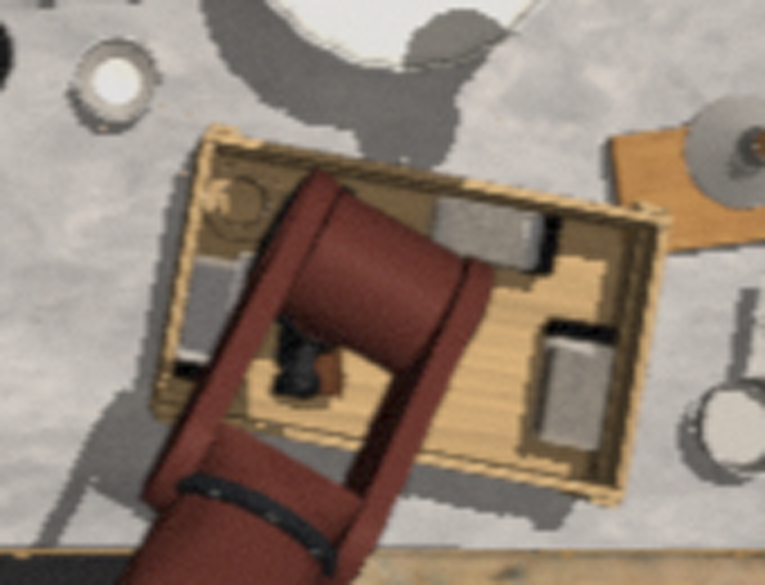

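The arm hides the jar in this view, so I'll descend on the measured pose.

{"api": "steer_hand", "payload": {
  "offsets": "-0.2 -0.1 4 0 0 0 0.085\n-0.2 -0.1 7 0 0 0 0.085\n-0.2 -0.1 9.6 0 0 0 0.085\n-0.2 -0.1 9.6 0 0 0 0.085\n-0.2 -0.1 9.6 0 0 0 0.0\n-0.2 -0.1 9.6 0 0 0 0.0\n-0.2 -0.1 9.6 0 0 0 0.0\n-0.2 -0.1 9.6 0 0 0 0.0\n-0.2 -0.1 9.6 0 0 0 0.0"
}}

```text
time: 2.95
tool_pos: [0.4622, -0.1841, 0.1405]
eef_rot: [2.421, 1.996, 0.002]
force: [-1.1, -0.1, 6.6]
gripper_width: 0.0455
grasp_force: 60.6
```

```bash
python3 -c "
from h import *
go([.461,-.183,.085],-.192)"
```

```text
t 2.95 tcp [ 0.4622 -0.1841  0.1405] y [ 0.982 -0.19   0.004] z [ 0.004 -0.002 -1.   ] q [-0.52  0.16  2.03 -0.    0.95 -0.33] w 0.0455
[ 0.0009 -0.0014  0.0015] [0.004 0.002 0.   ]
[ 0.0009 -0.0014  0.0015] [-3.000e-03  6.000e-03 -3.141e+00]
```

{"api": "steer_hand", "payload": {
  "offsets": "0 0 -3 0 0 0 0\n0 0 -6 0 0 0 0\n-5 -1.2 -6 0 0 0 0\n-10 -2.4 -6 0 0 0 0\n-15.4 -3.6 -6 0 0 0 0\n-15.4 -3.6 -6 0 0 0 0\n-15.4 -3.6 -2 0 0 0 0\n-15.4 -3.6 1.5 0 0 0 0\n-15.4 -3.6 3 0 0 0 0\n-15.4 -3.6 3.5 0 0 0 0"
}}

```text
time: 3.95
tool_pos: [0.3955, -0.3263, 0.1012]
eef_rot: [-2.422, -1.996, -0.001]
force: [0.4, 0.2, -1.1]
gripper_width: 0.0451
grasp_force: 63.7
```

```bash
python3 -c "
from h import *
info()"
```

```text
t 3.95 tcp [ 0.3955 -0.3263  0.1012] y [ 0.982 -0.191 -0.002] z [-0.001  0.003 -1.   ] q [-0.83  0.26  2.    0.    0.89 -0.64] w 0.0451
```

Scaled: 0.009 m is 0.9, 0.007 m is 0.7.

{"api": "steer_hand", "payload": {
  "offsets": "0 0 0.4 0 0 0 0\n0 0 0.7 0 0 0 0\n0 0 0.9 0 0 0 0\n0 0 0.9 0 0 0 0"
}}

```text
time: 4.35
tool_pos: [0.3968, -0.3281, 0.0948]
eef_rot: [2.422, 1.997, 0.001]
force: [2.3, -1.5, -1.2]
gripper_width: 0.0448
grasp_force: 64.0
```

{"api": "steer_hand", "payload": {
  "offsets": "0 0 0.3 0 0 0 0\n0 0 0.4 0 0 0 0\n0 0 0.4 0 0 0 0.062\n0 0 0.4 0 0 0 0.062\n0 0 0.4 0 0 0 0.062\n0 0 0.4 0 0 0 0.062\n0 0 -3 0 0 0 0.062\n0 0 -7 0 0 0 0.062\n0 0 -12 0 0 0 0.062\n0 0 -15 0 0 0 0.062"
}}

```text
time: 5.35
tool_pos: [0.397, -0.3286, 0.2487]
eef_rot: [2.419, 1.995, 0.0]
force: [-0.3, -0.5, -0.4]
gripper_width: 0.0621
grasp_force: 0.0
```

{"api": "steer_hand", "payload": {
  "offsets": "5 0 -5 0 0 -0.5 0.07\n10 0 -5 0 0 -0.5 0.07\n15 5 -5 0 0 -1 0.07\n20 5 -5 0 0 -1 0.07\n25 5 -5 0 0 -1 0.07\n30 5 -5 0 0 -1 0.07\n35 5 -5 0 0 -1.57 0.07\n40 5 -5 0 0 -1.57 0.07\n40 5 -5 0 0 -1.57 0.07\n40 5 -5 0 0 -1.57 0.07"
}}

```text
time: 6.35
tool_pos: [0.5215, 0.0591, 0.2947]
eef_rot: [0.394, 3.116, 0.002]
force: [0.5, 0.4, -0.5]
gripper_width: 0.0699
grasp_force: 0.0
```

```bash
python3 -c "
from h import *
import cv2
info()
im=bot.read_camera('top');cv2.imwrite('pics/c4.png',cv2.resize(im[170:270,325:455],None,fx=6,fy=6,interpolation=cv2.INTER_CUBIC))
"
```

```text
t 6.35 tcp [0.5215 0.0591 0.2947] y [0.249 0.969 0.001] z [ 0.001  0.001 -1.   ] q [-0.02  0.01  1.86  0.    1.27 -1.34] w 0.0699
```

View pics/c4.png

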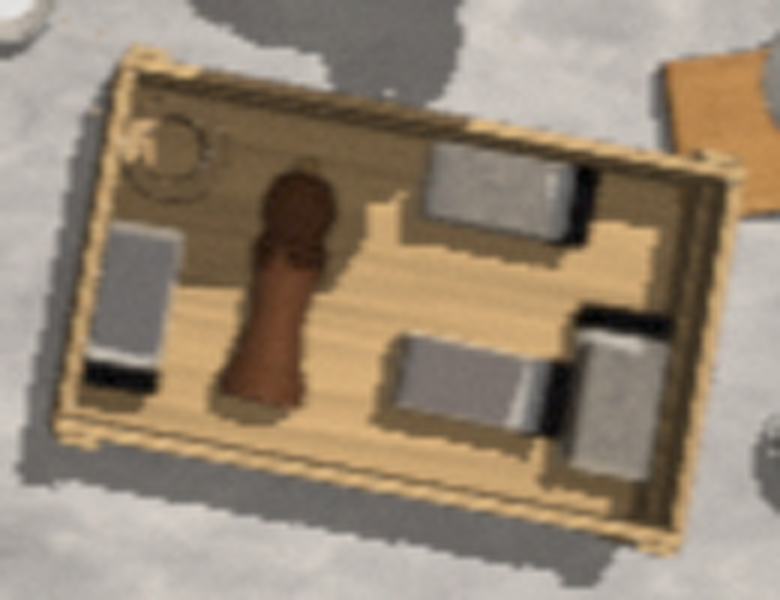

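The mill is now clear: head at (299,205), mid near (278,315), foot at (260,400). jar_over lies flat in the empty patch.

```bash
python3 -c "
from h import *
h=ray(c1(299,207),.038);f=ray(c1(261,396),.037);m=ray(c1(278,315),.036);d=h-f;a=np.arctan2(d[1],d[0]);print(h,f,m,a,np.linalg.norm(d))
go([m[0],m[1],.036],a+np.pi/2)"
```

```text
[ 0.50028641 -0.22751387  0.038     ] [ 0.38975283 -0.20484609  0.037     ] [ 0.4370362  -0.21515686  0.036     ] -0.20227144655665927 0.11283837779398842
t 6.4 tcp [0.5214 0.0576 0.2946] y [0.246 0.969 0.   ] z [ 0.001 -0.    -1.   ] q [-0.02  0.01  1.86 -0.    1.27 -1.35] w 0.0702
[ 0.0147 -0.2852  0.2046] [-0.     0.001 -0.047]
[ 0.0147 -0.2852  0.2046] [1.000e-03 0.000e+00 3.095e+00]
```

Scaled: -0.284 m is -28.4, -0.245 m is -24.5.

{"api": "steer_hand", "payload": {
  "offsets": "0 -5 0 0 0 -0.047 0.07\n0 -10 0 0 0 -0.047 0.07\n0 -15 0 0 0 -0.047 0.07\n0 -20 0 0 0 -0.047 0.07\n0 -24.5 0 0 0 -0.047 0.07\n0 -28.4 0 0 0 -0.047 0.07\n0 -28.4 4 0 0 -0.047 0.07\n0 -28.4 8 0 0 -0.047 0.07\n0 -28.4 10 0 0 -0.047 0.07\n0 -28.4 10 0 0 -0.047 0.07"
}}

```text
time: 7.4
tool_pos: [0.4447, -0.2177, 0.1905]
eef_rot: [-0.343, -3.115, -0.006]
force: [-0.3, -0.5, 0.0]
gripper_width: 0.0702
grasp_force: 0.0
```

```bash
python3 -c "
from h import *
go([.452,-.218,.036],1.369)"
```

```text
t 7.4 tcp [ 0.4447 -0.2177  0.1905] y [0.218 0.976 0.003] z [-0.007  0.004 -1.   ] q [-0.6   0.08  2.   -0.    1.07 -1.95] w 0.0702
[-0.0079  0.0011  0.1004] [ 0.003 -0.008 -0.017]
[-0.0079  0.0011  0.1004] [-0.012 -0.004  3.124]
```

Scaled: 0.1 m is 10, -0.007 m is -0.7.

{"api": "steer_hand", "payload": {
  "offsets": "-0.7 0.1 3.5 0 0 0 0.07\n-0.7 0.1 7 0 0 0 0.07\n-0.7 0.1 9 0 0 0 0.07\n-0.7 0.1 10 0 0 0 0.07\n-0.7 0.1 10 0 0 0 0.07\n-0.7 0.1 10 0 0 0 0.0\n-0.7 0.1 10 0 0 0 0.0\n-0.7 0.1 10 0 0 0 0.0\n-0.7 0.1 10 0 0 0 0.0\n-0.7 0.1 10 0 0 0 0.0"
}}

```text
time: 8.4
tool_pos: [0.4562, -0.2201, 0.0962]
eef_rot: [0.338, 3.119, -0.003]
force: [0.0, 0.5, 6.5]
gripper_width: 0.044
grasp_force: 61.0
```

```bash
python3 -c "
from h import *
info()"
```

```text
t 8.4 tcp [ 0.4562 -0.2201  0.0962] y [ 0.214  0.977 -0.001] z [ 0.004 -0.002 -1.   ] q [-0.59  0.25  2.02  0.    0.87 -1.94] w 0.044
```

```bash
cat >> h.py <<'E'
import json
def rec():
    s,R=info();open("rec.txt","a").write(json.dumps([s["joint_positions"].tolist(),s["tool_pos"].tolist(),s["eef_rot"].tolist()])+"\n")
E
r(){ python3 -c "from h import *
rec()"; }
r
```

```text
t 8.4 tcp [ 0.4562 -0.2201  0.0962] y [ 0.214  0.977 -0.001] z [ 0.004 -0.002 -1.   ] q [-0.59  0.25  2.02  0.    0.87 -1.94] w 0.044
```

{"api": "steer_hand", "payload": {
  "offsets": "0 0 -4 0 0 0 0\n0 0 -8 0 0 0 0\n0 0 -13 0 0 0 0\n0 0 -18 0 0 0 0\n0 0 -20 0 0 0 0\n0 0 -20 0 0 0 0"
}}

```text
time: 9.0
tool_pos: [0.4566, -0.2204, 0.2991]
eef_rot: [0.337, 3.114, -0.008]
force: [0.5, -0.2, -0.9]
gripper_width: 0.0437
grasp_force: 62.6
```

```bash
r
```

```text
t 9.0 tcp [ 0.4566 -0.2204  0.2991] y [ 0.214  0.977 -0.004] z [ 0.009 -0.006 -1.   ] q [-0.59 -0.04  1.9  -0.    1.27 -1.94] w 0.0437
```

{"api": "steer_hand", "payload": {
  "offsets": "0 5 0 0 0.15 0 0\n0 10 0 0 0.3 0 0\n0 15 0 0 0.4 0 0\n0 20 0 0 0.4 0 0\n0 25 0 0 0.4 0 0\n0 25 0 0 0.4 0 0\n0 25 0 0 0.4 0 0"
}}

```text
time: 9.7
tool_pos: [0.5071, 0.0261, 0.2914]
eef_rot: [-0.291, -2.724, -0.058]
force: [0.4, -0.5, -1.7]
gripper_width: 0.0438
grasp_force: 62.7
```

```bash
r
```

```text
t 9.7 tcp [0.5071 0.0261 0.2914] y [ 0.211  0.977 -0.001] z [-0.384  0.082 -0.92 ] q [-0.11  0.18  1.71  0.04  1.65 -1.47] w 0.0438
```

{"api": "steer_hand", "payload": {
  "offsets": "0 0 0 0.1 0 0 0\n0 0 0 0.2 0 0 0\n0 0 0 0.3 0 0 0\n0 0 0 0.4 0 0 0\n0 0 0 0.4 0 0 0"
}}

```text
time: 10.2
tool_pos: [0.5072, 0.0249, 0.2919]
eef_rot: [-0.177, -2.657, 0.479]
force: [0.4, 0.4, -3.1]
gripper_width: 0.0437
grasp_force: 62.7
```

```bash
r
```

```text
t 10.2 tcp [0.5072 0.0249 0.2919] y [ 0.047  0.932 -0.359] z [-0.437 -0.304 -0.847] q [ 0.04  0.24  1.68 -0.29  1.71 -1.36] w 0.0437
```

```bash
cat > kin.py <<'E'
from h import *
D=[json.loads(l) for l in open("rec.txt")]+[[[1.00482489,.217756326,1.61495404,0,1.31130348,-.112182343],[.27360357,.56120399,.30255633],[-.7065264,-3.06029572,.00359079]]]
Dl=[([.01,-.29,2.1,0,1.33,.21],[.3958,.075,.3037]),([-.52,.01,1.97,0,1.15,-.32],[.4625,-.1813,.2349]),([-.83,.26,2.,0,.89,-.64],[.3955,-.3263,.1012])]
E=Ro.from_euler
def fk(p,q,s4,s6):
    t=lambda *v:np.array(v,float)
    R=E("z",q[0]);x=R.apply(t(p[0],p[1],p[2]))
    R=R*E("y",q[1]);x=x+R.apply(t(0,0,p[3]))
    R=R*E("y",q[2]);x=x+R.apply(t(p[4],0,p[5]))
    R=R*E("z",s4*q[3])*E("y",q[4]);x=x+R.apply(t(p[6],0,0))
    R=R*E("z",s6*q[5]+p[8]);return x+R.apply(t(0,0,p[7])),R
def fitk(verbose=0):
    best=None
    for s4 in(1,-1):
        for s6 in(1,-1):
            def f(p):
                o=[]
                for q,x,r in D:
                    X,R=fk(p,q,s4,s6);o+=list((X-x)*1e3)+list((R.inv()*Ro.from_rotvec(r)).as_rotvec()*100)
                for q,x in Dl:o+=list((fk(p,q,s4,s6)[0]-x)*100)
                return np.array(o+list(np.array(p[:8])*.1))
            for c in(0,1.57,3.14,-1.57):
                s=least_squares(f,[0,.07,.3,.4,0,.3,0,.15,c])
                if best is None or s.cost<best[0]:best=(s.cost,s.x,s4,s6)
                if s.cost==best[0] and verbose:res=s.fun
    if verbose:print(best,np.abs(res).max())
    return best
if __name__=="__main__":fitk(1)
E
python3 kin.py
```

```text
(np.float64(0.2309196481956949), array([8.90505757e-05, 7.00111360e-02, 2.94236051e-01, 4.54729286e-01,
       6.14733327e-02, 5.57641199e-01, 4.83586404e-05, 2.31934663e-01,
       1.57079581e+00]), 1, 1) 0.38513402215515913
```

```bash
cat > ik.py <<'E'
from kin import *
_,P,S4,S6=fitk()
lo=np.array([-2.75,-.78,.31,-1.13,.13,-2.58]);hi=np.array([2.75,2.1,2.55,4.27,2.63,2.58])
def ik(x,R,q0s=None):
    out=[]
    for q0 in (q0s if q0s is not None else [[a,.3,1.8,b,1.2,c] for a in(0,.8) for b in(-.8,0,1.5,3) for c in(-1.5,0,1.5)]):
        s=least_squares(lambda q:np.r_[(fk(P,q,S4,S6)[0]-x)*10,(fk(P,q,S4,S6)[1].inv()*Ro.from_matrix(R)).as_rotvec()],np.clip(q0,lo+.01,hi-.01),bounds=(lo,hi))
        if s.cost<1e-7 and not any(np.abs(s.x-o).max()<.05 for o in out):out.append(s.x)
    return out
def frame(y,z):return np.column_stack([np.cross(y,z),y,z])
def stand(W,phi,al,g,sg,b=.058):
    d=np.array([np.cos(phi),np.sin(phi),0]);z=np.cos(al)*np.array([0,0,-1.])+np.sin(al)*d
    y=sg*np.array([-d[1],d[0],0]);return W+[0,0,g]-b*z,frame(y,z)
def lie(M,phif,al,sg,b=.058):   # foot direction phif; y=sg*perp(-f)
    f=np.array([np.cos(phif),np.sin(phif),0]);z=np.cos(al)*f+np.sin(al)*np.array([0,0,-1.])
    y=sg*np.array([f[1],-f[0],0]);return M-b*z,frame(y,z)
E
cat > scan.py <<'E'
from ik import *
W=np.array([.396,.265,.012])
for al in(1.05,.95):
  for ph in np.arange(-1.8,3.2,.4):
    for sg in(1,-1):
        x,R=stand(W,ph,al,.078,sg)
        for q in ik(x,R):print(al,round(ph,2),sg,q.round(2),"margin",np.minimum(q-lo,hi-q).min().round(2),"wristz",(x-.232*R[:,2]).round(2))
E
time python3 scan.py
```

```text
1.05 -1.8 1 [ 0.74  0.7   1.57 -0.53  1.8   1.11] margin 0.6 wristz [0.45 0.51 0.23]
1.05 -1.8 -1 [ 0.74  0.7   1.57 -0.53  1.8  -2.03] margin 0.55 wristz [0.45 0.51 0.23]
1.05 -1.4 1 [ 0.85  0.61  1.73 -0.74  1.62  0.98] margin 0.39 wristz [0.35 0.51 0.23]
1.05 -1.4 -1 [ 0.85  0.61  1.73 -0.74  1.62 -2.16] margin 0.39 wristz [0.35 0.51 0.23]
1.05 -1.0 1 [ 0.94  0.5   1.92 -0.96  1.4   0.9 ] margin 0.17 wristz [0.26 0.48 0.23]
1.05 -1.0 -1 [ 0.94  0.5   1.92 -0.96  1.4  -2.24] margin 0.17 wristz [0.26 0.48 0.23]
1.05 1.4 1 [-0.15  0.22  2.36  1.29  1.13  2.21] margin 0.19 wristz [0.35 0.02 0.23]
1.05 1.4 -1 [-0.15  0.22  2.36  1.29  1.13 -0.94] margin 0.19 wristz [0.35 0.02 0.23]
1.05 1.8 1 [-0.11  0.37  2.13  1.    1.34  2.19] margin 0.39 wristz [0.45 0.02 0.23]
1.05 1.8 -1 [-0.11  0.37  2.13  1.    1.34 -0.95] margin 0.42 wristz [0.45 0.02 0.23]
1.05 2.2 1 [-0.02  0.5   1.91  0.77  1.54  2.13] margin 0.45 wristz [0.54 0.06 0.23]
1.05 2.2 -1 [-0.02  0.5   1.91  0.77  1.54 -1.01] margin 0.64 wristz [0.54 0.06 0.23]
1.05 2.6 1 [0.11 0.62 1.72 0.56 1.73 2.03] margin 0.55 wristz [0.61 0
[... 1295 characters left out ...]
 1.8 1 [-0.08  0.31  2.14  0.95  1.27  2.26] margin 0.32 wristz [0.45 0.04 0.26]
0.95 1.8 -1 [-0.08  0.31  2.14  0.95  1.27 -0.88] margin 0.41 wristz [0.45 0.04 0.26]
0.95 2.2 1 [0.01 0.44 1.94 0.73 1.48 2.17] margin 0.41 wristz [0.53 0.07 0.26]
0.95 2.2 -1 [ 0.01  0.44  1.94  0.73  1.48 -0.97] margin 0.61 wristz [0.53 0.07 0.26]
0.95 2.6 1 [0.12 0.56 1.75 0.53 1.65 2.04] margin 0.54 wristz [0.6  0.14 0.26]
0.95 2.6 -1 [ 0.12  0.56  1.75  0.53  1.65 -1.1 ] margin 0.8 wristz [0.6  0.14 0.26]
0.95 3.0 1 [0.25 0.64 1.61 0.32 1.79 1.88] margin 0.7 wristz [0.63 0.23 0.26]
0.95 3.0 -1 [ 0.25  0.64  1.61  0.32  1.79 -1.26] margin 0.84 wristz [0.63 0.23 0.26]
real	1m7.807s
user	1m7.757s
sys	0m0.079s
```

```bash
cat > scan2.py <<'E'
from ik import *
W=np.array([.396,.265,.012]);qc=bot.state()["joint_positions"]
M=np.array([.44,.05,.025])
for pf in(-1.14,-1.57,-2.):
    x,R=lie(M,pf,np.pi/2,1)
    for q in ik(x,R,[qc,[0,.3,1.8,0,1,2],[0,.3,1.8,0,1,-2]]):print("lay",pf,q.round(2))
    for sg in(1,-1):
        x,R=lie(M,pf,1.05,sg)
        for q in ik(x,R,[[0,.3,1.8,b,1,c] for b in (-.8,0,.8) for c in(-1.5,1.5)]):print("  take",sg,q.round(2),"wrist",(x-.232*R[:,2]).round(2))
E
python3 scan2.py
```

```text
take -1 [ 0.28  0.21  2.21 -0.77  0.79  0.42] wrist [0.38 0.18 0.28]
  take 1 [ 0.27  0.31  2.08 -0.61  0.99 -2.47] wrist [0.44 0.19 0.28]
  take -1 [ 0.27  0.31  2.08 -0.61  0.99  0.67] wrist [0.44 0.19 0.28]
  take 1 [ 0.22  0.4   1.96 -0.45  1.16 -2.24] wrist [0.5  0.18 0.28]
  take -1 [ 0.22  0.4   1.96 -0.45  1.16  0.9 ] wrist [0.5  0.18 0.28]
```

```bash
cat > t.py <<'E'
import sys
from ik import *
def to(x,R):
    s,Rc=info();print("shift",(Rc.T@(x-s["tool_pos"])).round(4),"rot",Ro.from_matrix(Rc.T@R).as_rotvec().round(3))
    for q in ik(x,R,[s["joint_positions"]]):print("q",q.round(2))
E
python3 - <<'E'
from t import *
x,R=lie(np.array([.45,.05,.025]),-2.4,np.pi/2,1,.06)
to(x,R);to(x+[0,0,.1],R)
x,R=lie(np.array([.45,.05,.025]),-2.4,1.05,-1)
print([q.round(2) for q in ik(x,R,[[0,.3,1.8,0,1,1.]])])
E
```

```text
t 10.2 tcp [0.5072 0.0249 0.2919] y [ 0.047  0.932 -0.359] z [-0.437 -0.304 -0.847] q [ 0.04  0.24  1.68 -0.29  1.71 -1.36] w 0.0437
shift [-0.0249  0.095   0.1926] rot [-0.173 -0.552 -0.851]
q [-0.04  0.18  2.14 -0.    0.82 -2.36]
t 10.2 tcp [0.5072 0.0249 0.2919] y [ 0.047  0.932 -0.359] z [-0.437 -0.304 -0.847] q [ 0.04  0.24  1.68 -0.29  1.71 -1.36] w 0.0437
shift [0.0144 0.0591 0.1079] rot [-0.173 -0.552 -0.851]
q [-0.04 -0.01  2.11 -0.    1.05 -2.36]
[array([ 0.14,  0.47,  1.85, -0.3 ,  1.28,  1.12])]
```

The rows are not in the units I measure in: shifts go in cm. I convert before sending: 0.1079 m is 10.79, 0.0591 m is 5.91.

{"api": "steer_hand", "payload": {
  "offsets": "1.44 5.91 10.79 -0.173 -0.552 -0.851 0\n1.44 5.91 10.79 -0.173 -0.552 -0.851 0\n1.44 5.91 10.79 -0.173 -0.552 -0.851 0\n1.44 5.91 10.79 -0.173 -0.552 -0.851 0\n1.44 5.91 10.79 -0.173 -0.552 -0.851 0\n1.44 5.91 10.79 -0.173 -0.552 -0.851 0\n1.44 5.91 10.79 -0.173 -0.552 -0.851 0\n1.44 5.91 10.79 -0.173 -0.552 -0.851 0\n1.44 5.91 10.79 -0.173 -0.552 -0.851 0"
}}

```text
time: 11.1
tool_pos: [0.4508, 0.049, 0.1866]
eef_rot: [-1.13, 2.93, -0.002]
force: [-0.3, -0.2, -2.0]
gripper_width: 0.0438
grasp_force: 62.7
```

```bash
python3 - <<'E'
from t import *
x,R=lie(np.array([.45,.05,.025]),-2.4,np.pi/2,1,.06)
to(x,R)
E
```

```text
t 11.1 tcp [0.4508 0.049  0.1866] y [-0.671  0.741 -0.002] z [ 0.002 -0.001 -1.   ] q [-0.05 -0.01  2.1  -0.    1.05 -2.35] w 0.0438
shift [1.000e-04 1.500e-03 1.016e-01] rot [-0.002  0.001 -0.005]
q [-0.04  0.18  2.14 -0.    0.82 -2.36]
```

{"api": "steer_hand", "payload": {
  "offsets": "0 0 3 0 0 0 0\n0 0 6 0 0 0 0\n0 0 8 0 0 0 0\n0 0 9 0 0 0 0\n0 0 9.6 0 0 0 0\n0 0 10 0 0 0 0\n0 0 10 0 0 0 0"
}}

```text
time: 11.8
tool_pos: [0.4522, 0.0502, 0.0871]
eef_rot: [-1.137, 2.925, -0.002]
force: [0.0, 0.8, -1.7]
gripper_width: 0.0434
grasp_force: 62.6
```

{"api": "steer_hand", "payload": {
  "offsets": "0 0 0.2 0 0 0 0\n0 0 0.2 0 0 0 0"
}}

```text
time: 12.0
tool_pos: [0.4522, 0.0502, 0.0854]
eef_rot: [-1.136, 2.924, -0.003]
force: [-0.7, -0.2, -2.3]
gripper_width: 0.0435
grasp_force: 62.6
```

Scaled: 0.003 m is 0.3, 0.0015 m is 0.15.

{"api": "steer_hand", "payload": {
  "offsets": "0 0 0.15 0 0 0 0\n0 0 0.3 0 0 0 0\n0 0 0.3 0 0 0 0"
}}

```text
time: 12.3
tool_pos: [0.4525, 0.0502, 0.0841]
eef_rot: [-1.137, 2.926, -0.002]
force: [-5.9, -0.6, 15.2]
gripper_width: 0.0434
grasp_force: 64.4
```

Scaled: -0.2 m is -20, -0.18 m is -18.

{"api": "steer_hand", "payload": {
  "offsets": "0 0 -0.1 0 0 0 0\n0 0 -0.1 0 0 0 0.05\n0 0 -0.1 0 0 0 0.06\n0 0 -0.1 0 0 0 0.075\n0 0 -0.1 0 0 0 0.08\n0 0 -3 0 0 0 0.08\n0 0 -8 0 0 0 0.08\n0 0 -13 0 0 0 0.08\n0 0 -18 0 0 0 0.08\n0 0 -20 0 0 0 0.08"
}}

```text
time: 13.3
tool_pos: [0.4534, 0.0502, 0.2877]
eef_rot: [-1.134, 2.917, -0.008]
force: [0.6, 0.0, 0.1]
gripper_width: 0.0798
grasp_force: 0.0
```

{"api": "steer_hand", "payload": {
  "offsets": "-3 -4 0 0 0 0 0.08\n-6 -8 0 0 0 0 0.08\n-9 -12 0 0 0 0 0.08\n-12 -16 0 0 0 0 0.08\n-15 -20 0 0 0 0 0.08\n-15 -22 0 0 0 0 0.08"
}}

```text
time: 13.9
tool_pos: [0.7138, -0.0109, 0.2805]
eef_rot: [-1.138, 2.924, -0.001]
force: [-0.1, 0.2, 0.0]
gripper_width: 0.0799
grasp_force: 0.0
```

```bash
python3 -c "
from h import *
import cv2
info()
im=bot.read_camera('top');cv2.imwrite('pics/full5.png',im);cv2.imwrite('pics/c5.png',cv2.resize(im[160:260,220:350],None,fx=6,fy=6,interpolation=cv2.INTER_CUBIC))
"
```

```text
t 13.9 tcp [ 0.7138 -0.0109  0.2805] y [-0.676  0.737 -0.002] z [ 0.004  0.    -1.   ] q [-0.11  0.42  1.4   0.    1.32 -2.43] w 0.0799
```

View pics/c5.png

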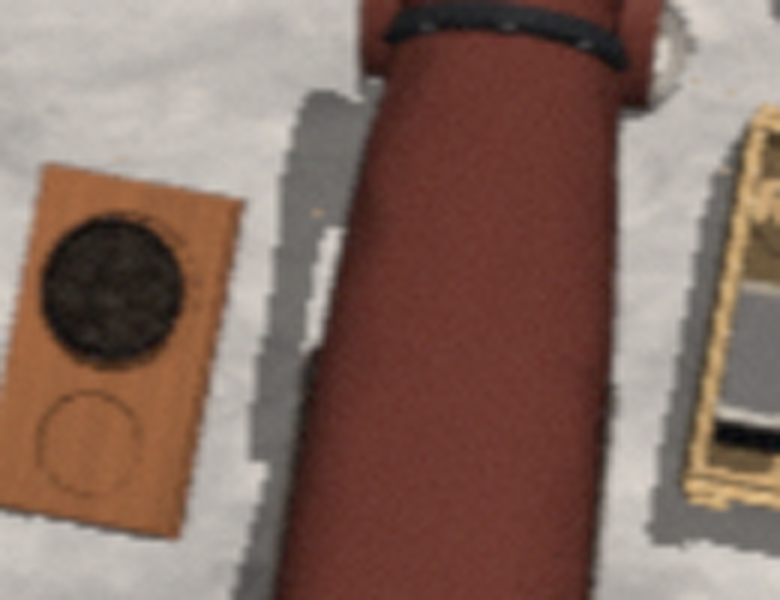

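Scaled: 0.31 m is 31, 0.3 m is 30.

{"api": "steer_hand", "payload": {
  "offsets": "5 0 0 0 0 0.15 0.08\n10 0 0 0 0 0.3 0.08\n15 -1 0 0 0 0.45 0.08\n20 -2 0 0 0 0.6 0.08\n25 -3 0 0 0 0.75 0.08\n30 -4 0 0 0 0.9 0.08\n31 -4 0 0 0 1.05 0.08\n31 -4 0 0 0 1.2 0.08\n31 -4 0 0 0 1.35 0.08\n31 -4 0 0 0 1.5 0.08"
}}

```text
time: 14.95
tool_pos: [0.5077, -0.2494, 0.2816]
eef_rot: [1.173, 2.912, 0.002]
force: [0.6, 0.9, 0.7]
gripper_width: 0.0801
grasp_force: 0.0
```

```bash
python3 -c "
from h import *
import cv2
info()
im=bot.read_camera('top');cv2.imwrite('pics/c6.png',cv2.resize(im[160:260,220:350],None,fx=6,fy=6,interpolation=cv2.INTER_CUBIC))
"
```

```text
t 14.95 tcp [ 0.5077 -0.2494  0.2816] y [0.693 0.721 0.002] z [ 0.003  0.001 -1.   ] q [-0.58  0.11  1.78  0.    1.25 -1.39] w 0.0801
```

View pics/c6.png

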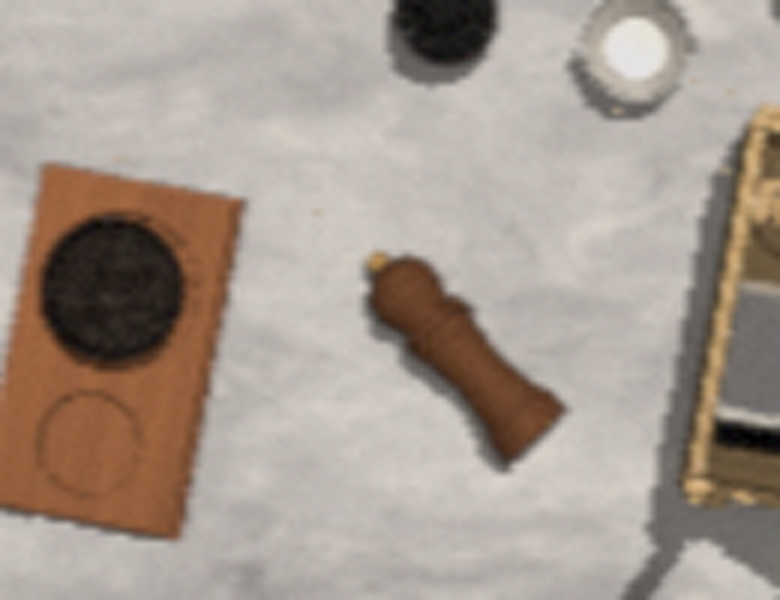

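The mill lies free: knob at (378,261), foot end centred at (536,438). The recess is centred at (91,443).

```bash
python3 - <<'E'
from t import *
c6=lambda x,y:((x+.5)/6-.5+220,(y+.5)/6-.5+160)
k=ray(c6(378,261),.024);f=ray(c6(535,438),.025);d=f-k;L=np.linalg.norm(d);pf=np.arctan2(d[1],d[0]);print(k,f,L,pf,"well",ray(c6(91,443),.02))
mid=f-d/L*.070;print("mid",mid)
G=f-d/L*.078;G[2]=.0245
x,R=lie(G,pf,1.05,-1,.059)
to(x,R);to(x-.1*R[:,2],R)
E
```

```text
[0.50383275 0.09660097 0.024     ] [0.39953356 0.00338501 0.025     ] 0.1398875938758014 -2.4122490344066754 well [0.39597382 0.26600625 0.02      ]
mid [0.45172506 0.05003044 0.0244996 ]
t 15.0 tcp [ 0.5079 -0.2493  0.2816] y [0.696 0.718 0.002] z [ 0.003  0.001 -1.   ] q [-0.58  0.11  1.78  0.    1.25 -1.38] w 0.0796
shift [0.2461 0.2128 0.206 ] rot [ 0.43  -0.398  1.601]
q [ 0.14  0.48  1.83 -0.29  1.29  1.13]
t 15.0 tcp [ 0.5079 -0.2493  0.2816] y [0.696 0.718 0.002] z [ 0.003  0.001 -1.   ] q [-0.58  0.11  1.78  0.    1.25 -1.38] w 0.0796
shift [0.2424 0.2626 0.1194] rot [ 0.43  -0.398  1.601]
q [ 0.19  0.42  1.71 -0.26  1.48  1.11]
```

Scaled: 0.16 m is 16, 0.05 m is 5.

{"api": "steer_hand", "payload": {
  "offsets": "5 5 0 0.043 -0.04 0.16 0.08\n9 9 0 0.086 -0.08 0.32 0.08\n13 13 0 0.129 -0.12 0.48 0.08\n16 16 0 0.172 -0.16 0.64 0.08\n19 19 0 0.215 -0.199 0.8 0.08\n22 22 2 0.258 -0.239 0.96 0.08\n24.24 26.26 4 0.301 -0.279 1.12 0.08\n24.24 26.26 8 0.344 -0.318 1.28 0.08\n24.24 26.26 11.94 0.387 -0.358 1.44 0.08\n24.24 26.26 11.94 0.43 -0.398 1.601 0.08"
}}

```text
time: 16.0
tool_pos: [0.5115, 0.11, 0.1594]
eef_rot: [2.476, 1.573, -0.59]
force: [0.2, -0.3, 0.3]
gripper_width: 0.0798
grasp_force: 0.0
```

{"api": "steer_hand", "payload": {
  "offsets": "0 0 0 0 0 0.15 0.08\n0 0 0 0 0 0 0.08\n0 0 0 0 0 0 0.08"
}}

```text
time: 16.3
tool_pos: [0.513, 0.1081, 0.1618]
eef_rot: [2.474, 1.577, -0.585]
force: [-1.0, 0.0, -0.3]
gripper_width: 0.08
grasp_force: 0.0
```

```bash
python3 - <<'E'
from t import *
f=np.array([.39953356,.00338501,.0245]);pf=-2.412
G=f-.078*np.array([np.cos(pf),np.sin(pf),0])
x,R=lie(G,pf,1.05,-1,.059)
to(x,R)
E
```

```text
t 16.3 tcp [0.513  0.1081 0.1618] y [ 0.896 -0.436 -0.082] z [-0.243 -0.328 -0.913] q [ 0.2   0.35  1.78 -0.29  1.34  0.74] w 0.08
shift [-0.0058 -0.0085  0.0976] rot [ 0.103 -0.09   0.383]
q [ 0.14  0.48  1.83 -0.29  1.29  1.13]
```

Scaled: -0.0085 m is -0.85, -0.006 m is -0.6.

{"api": "steer_hand", "payload": {
  "offsets": "-0.6 -0.85 0 0.034 -0.03 0.128 0.08\n-0.6 -0.85 0 0.068 -0.06 0.256 0.08\n-0.6 -0.85 0 0.103 -0.09 0.383 0.08\n-0.6 -0.85 0 0.103 -0.09 0.383 0.08\n-0.6 -0.85 0 0.103 -0.09 0.383 0.08"
}}

```text
time: 16.8
tool_pos: [0.5038, 0.1064, 0.1658]
eef_rot: [2.683, 1.022, -0.711]
force: [0.4, 0.6, -0.1]
gripper_width: 0.0799
grasp_force: 0.0
```

```bash
cat > tk.py <<'E'
from t import *
f=np.array([.39953356,.00338501,.0245]);pf=-2.412
G=f-.078*np.array([np.cos(pf),np.sin(pf),0])
x,R=lie(G,pf,1.05,-1,.059)
to(x,R)
E
python3 tk.py
```

```text
t 16.8 tcp [0.5038 0.1064 0.1658] y [ 0.666 -0.746  0.001] z [-0.369 -0.33  -0.869] q [ 0.19  0.39  1.74 -0.26  1.47  1.12] w 0.0799
shift [0.0107 0.0072 0.0976] rot [ 0.    -0.003 -0.002]
q [ 0.14  0.48  1.83 -0.29  1.29  1.13]
```

Scaled: 0.0107 m is 1.07, 0.0072 m is 0.72.

{"api": "steer_hand", "payload": {
  "offsets": "1.07 0.72 3 0 0 0 0.08\n1.07 0.72 6 0 0 0 0.08\n1.07 0.72 8.5 0 0 0 0.08\n1.07 0.72 9.7 0 0 0 0.08\n1.07 0.72 9.7 0 0 0 0.08\n1.07 0.72 9.7 0 0 0 0.08"
}}

```text
time: 17.4
tool_pos: [0.4804, 0.0754, 0.0769]
eef_rot: [2.684, 1.02, -0.709]
force: [0.1, 0.8, 0.5]
gripper_width: 0.0796
grasp_force: 0.0
```

```bash
python3 tk.py
```

```text
t 17.4 tcp [0.4804 0.0754 0.0769] y [ 0.665 -0.747  0.002] z [-0.368 -0.33  -0.869] q [ 0.14  0.48  1.83 -0.29  1.29  1.13] w 0.0796
shift [-0.0002 -0.0002  0.0016] rot [ 0.001 -0.003 -0.003]
q [ 0.14  0.48  1.83 -0.29  1.29  1.13]
```

Scaled: -0.157 m is -15.7, -0.13 m is -13.

{"api": "steer_hand", "payload": {
  "offsets": "0 0 0 0 0 0 0\n0 0 0 0 0 0 0\n0 0 0 0 0 0 0\n0 0 0 0 0 0 0\n0 0 0 0 0 0 0\n-1 0 -1.75 0 0 0 0\n-2.5 0 -4.35 0 0 0 0\n-5 0 -8.7 0 0 0 0\n-7.5 0 -13 0 0 0 0\n-9 0 -15.7 0 0 0 0"
}}

```text
time: 18.4
tool_pos: [0.4801, 0.0754, 0.2603]
eef_rot: [2.685, 1.019, -0.706]
force: [0.4, 0.6, -2.3]
gripper_width: 0.0432
grasp_force: 61.5
```

{"api": "steer_hand", "payload": {
  "offsets": "0 0 0 0 0 0 0\n0 0 0 0 0 0 0"
}}

```text
time: 18.6
tool_pos: [0.4792, 0.0754, 0.2569]
eef_rot: [2.685, 1.02, -0.71]
force: [-0.5, 0.1, -1.8]
gripper_width: 0.043
grasp_force: 61.5
```

```bash
cat > st.py <<'E'
from t import *
W=np.array([.3960,.2655,.012])
def goal(phi,h,g=.078,al=1.05,W=W):
    return stand(W+[0,0,h],phi,al,g,-1,.059)
if __name__=="__main__":
    for phi in(1.8,2.0,2.3):
        x,R=goal(phi,.12);to(x,R)
        x,R=goal(phi,.0);to(x,R)
E
python3 st.py
```

```text
t 18.6 tcp [0.4792 0.0754 0.2569] y [ 0.664 -0.748  0.002] z [-0.369 -0.33  -0.869] q [ 0.14  0.21  1.77 -0.28  1.6   1.04] w 0.043
shift [ 0.043  -0.1524 -0.0046] rot [ 0.312  1.402 -1.139]
q [-0.11  0.1   2.13  0.96  1.49 -0.73]
t 18.6 tcp [0.4792 0.0754 0.2569] y [ 0.664 -0.748  0.002] z [-0.369 -0.33  -0.869] q [ 0.14  0.21  1.77 -0.28  1.6   1.04] w 0.043
shift [ 0.1024 -0.1526  0.0997] rot [ 0.312  1.402 -1.139]
q [-0.11  0.37  2.13  1.    1.34 -0.95]
t 18.6 tcp [0.4792 0.0754 0.2569] y [ 0.664 -0.748  0.002] z [-0.369 -0.33  -0.869] q [ 0.14  0.21  1.77 -0.28  1.6   1.04] w 0.043
shift [ 0.0512 -0.1485 -0.0092] rot [ 0.369  1.333 -1.347]
q [-0.07  0.2   2.02  0.87  1.6  -0.79]
t 18.6 tcp [0.4792 0.0754 0.2569] y [ 0.664 -0.748  0.002] z [-0.369 -0.33  -0.869] q [ 0.14  0.21  1.77 -0.28  1.6   1.04] w 0.043
shift [ 0.1105 -0.1487  0.095 ] rot [ 0.369  1.333 -1.347]
q [-0.07  0.44  2.02  0.88  1.45 -0.98]
t 18.6 tcp [0.4792 0.0754 0.2569] y [ 0.664 -0.748  0.002] z [-0.369 -0.33  -0.869] q [ 0.14  0.21  1.77 -0.28  1.6   1.04] w 0.043
shift [ 0.0643 -0.1462 -0.0167] rot [ 0.452  1.207 -1.652]
q [ 0.01  0.32  1.86  0.73  1.75 -0.89]
t 18.6 tcp [0.4792 0.0754 0.2569] y [ 0.664 -0.748  0.002] z [-0.369 -0.33  -0.869] q [ 0.14  0.21  1.77 -0.28  1.6   1.04] w 0.043
shift [ 0.1237 -0.1464  0.0876] rot [ 0.452  1.207 -1.652]
q [ 0.01  0.53  1.86  0.71  1.59 -1.03]
```

```bash
python3 -c "
from st import *
x,R=goal(2.0,.12,al=1.07);to(x,R)"
```

```text
t 18.6 tcp [0.4792 0.0754 0.2569] y [ 0.664 -0.748  0.002] z [-0.369 -0.33  -0.869] q [ 0.14  0.21  1.77 -0.28  1.6   1.04] w 0.043
shift [ 0.0516 -0.1479 -0.0083] rot [ 0.383  1.35  -1.346]
q [-0.07  0.21  2.02  0.88  1.61 -0.8 ]
```

{"api": "steer_hand", "payload": {
  "offsets": "0 -2 -2 0.028 0.103 -0.104 0\n0 -4 -2 0.057 0.205 -0.207 0\n0 -6 -2 0.085 0.308 -0.311 0\n0 -7.5 -2 0.114 0.41 -0.414 0\n1 -9 -2 0.142 0.513 -0.518 0\n2 -10.5 -2 0.17 0.615 -0.622 0\n3 -12 -2 0.199 0.718 -0.725 0\n4 -13 -2 0.227 0.82 -0.829 0\n4.5 -14 -1.5 0.255 0.92 -0.932 0\n5 -14.8 -1 0.284 1.02 -1.036 0"
}}

```text
time: 19.6
tool_pos: [0.415, 0.2181, 0.2378]
eef_rot: [-1.644, -1.813, -0.406]
force: [0.3, -0.4, -2.6]
gripper_width: 0.0427
grasp_force: 61.5
```

```bash
python3 -c "
from st import *
x,R=goal(2.0,.12,al=1.07);to(x,R)"
```

```text
t 19.6 tcp [0.415  0.2181 0.2378] y [ 0.967  0.166 -0.192] z [-0.254  0.621 -0.742] q [ 0.01  0.06  2.05  0.68  1.4  -0.34] w 0.0427
shift [ 0.0005  0.0024 -0.0008] rot [ 0.08   0.328 -0.313]
q [-0.07  0.21  2.02  0.88  1.61 -0.8 ]
```

{"api": "steer_hand", "payload": {
  "offsets": "0 0.2 0 0.027 0.109 -0.104 0\n0 0.2 0 0.054 0.218 -0.208 0\n0 0.2 0 0.08 0.328 -0.313 0\n0 0.2 0 0.08 0.328 -0.313 0\n0 0.2 0 0.08 0.328 -0.313 0\n0 0.2 0 0.08 0.328 -0.313 0"
}}

```text
time: 20.2
tool_pos: [0.4186, 0.2185, 0.2397]
eef_rot: [-1.168, -1.81, -0.686]
force: [0.7, 0.3, -2.1]
gripper_width: 0.0431
grasp_force: 61.6
```

```bash
python3 -c "
from st import *
import cv2
x,R=goal(2.0,.12,al=1.07);to(x,R)
a=cv2.resize(bot.read_camera('top')[160:260,210:310],None,fx=4,fy=4,interpolation=cv2.INTER_CUBIC)
b=cv2.resize(bot.read_camera('scene')[130:250,180:280],None,fx=4,fy=4,interpolation=cv2.INTER_CUBIC)
cv2.imwrite('pics/c7.png',np.hstack([a,b[:400]]))"
```

```text
t 20.2 tcp [0.4186 0.2185 0.2397] y [ 0.911  0.413 -0.001] z [-0.361  0.796 -0.485] q [-0.07  0.2   2.02  0.88  1.61 -0.8 ] w 0.0431
shift [-0.001 -0.001  0.001] rot [ 0.003  0.006 -0.003]
q [-0.07  0.21  2.02  0.88  1.61 -0.8 ]
```

View pics/c7.png

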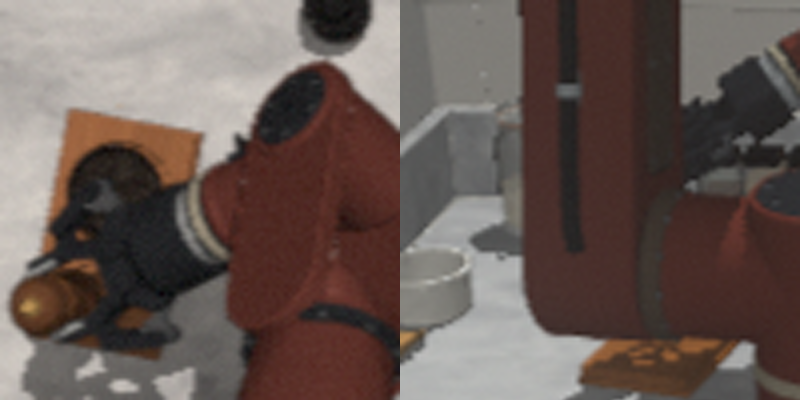

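The mill is held upright over the board. Its knob shows at c7 (30,305), and the scene camera is blocked by the arm. I'll check the knob against the well.

```bash
python3 - <<'E'
from h import *
c7=lambda x,y:((x+.5)/4-.5+210,(y+.5)/4-.5+160)
for z in(.27,.275,.28):print(ray(c7(30,305),z))
import cv2
b=cv2.imread('pics/c7.png')[:400,:400]
cv2.imwrite('pics/c8.png',cv2.resize(b[230:390,0:200],None,fx=4,fy=4,interpolation=cv2.INTER_CUBIC))
E
```

```text
[0.39628037 0.26897107 0.27      ]
[0.39646265 0.26778218 0.275     ]
[0.39664493 0.26659328 0.28      ]
```

View pics/c8.png

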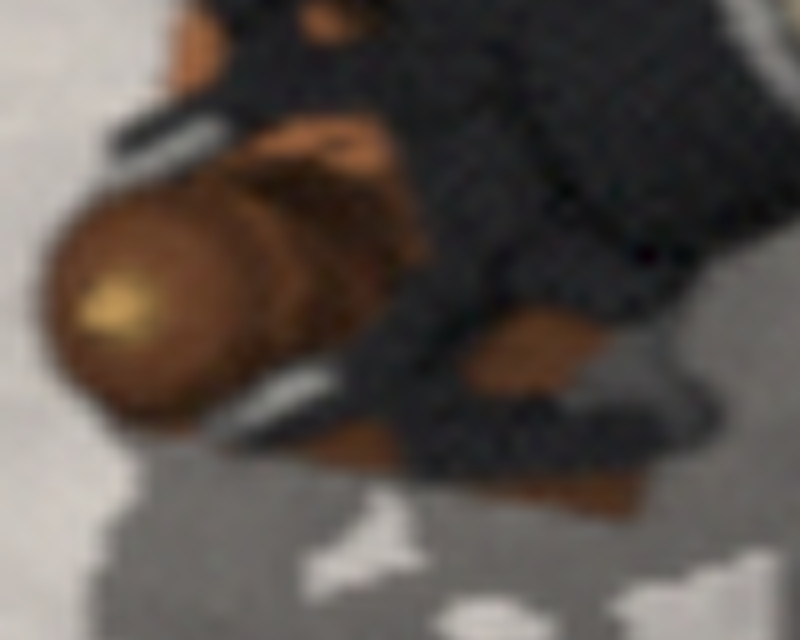

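{"api": "steer_hand", "payload": {
  "offsets": "-2.6 0 1.45 0 0 0 0\n-5.2 0 2.9 0 0 0 0\n-7 0 3.9 0 0 0 0\n-7.9 0 4.37 0 0 0 0\n-7.9 0 4.37 0 0 0 0\n-7.9 0 4.37 0 0 0 0"
}}

```text
time: 20.9
tool_pos: [0.4199, 0.2185, 0.1511]
eef_rot: [-1.165, -1.811, -0.69]
force: [0.7, 0.8, -1.8]
gripper_width: 0.0429
grasp_force: 61.5
```

```bash
python3 -c "
from st import *
x,R=goal(2.0,.03,al=1.07);s,_=info();print(s['force'],x,(x-s['tool_pos']).round(4))
x,R=goal(2.0,.004,al=1.07);to(x,R)"
```

```text
t 20.9 tcp [0.4199 0.2185 0.1511] y [0.911 0.413 0.003] z [-0.36   0.797 -0.485] q [-0.07  0.38  2.02  0.88  1.49 -0.94] w 0.0429
[ 0.68132393  0.79552228 -1.8287745 ] [0.41753761 0.21843947 0.14832733] [-0.0023 -0.0001 -0.0027]
t 20.9 tcp [0.4199 0.2185 0.1511] y [0.911 0.413 0.003] z [-0.36   0.797 -0.485] q [-0.07  0.38  2.02  0.88  1.49 -0.94] w 0.0429
shift [-0.0247 -0.0022  0.0147] rot [0.004 0.005 0.001]
q [-0.07  0.44  2.02  0.88  1.46 -0.98]
```

Scaled: -0.0022 m is -0.22, -0.02 m is -2.

{"api": "steer_hand", "payload": {
  "offsets": "-0.8 -0.22 0.5 0 0 0 0\n-1.3 -0.22 0.8 0 0 0 0\n-1.6 -0.22 1 0 0 0 0\n-1.8 -0.22 1.1 0 0 0 0\n-2 -0.22 1.2 0 0 0 0\n-2 -0.22 1.2 0 0 0 0"
}}

```text
time: 21.5
tool_pos: [0.4169, 0.2182, 0.1266]
eef_rot: [-1.165, -1.81, -0.689]
force: [-0.1, -0.2, -2.1]
gripper_width: 0.0432
grasp_force: 61.5
```

```bash
python3 -c "
from st import *
x,R=goal(2.0,.0,al=1.07);to(x,R);print(x,bot.state()['force'])"
```

```text
t 21.5 tcp [0.4169 0.2182 0.1266] y [0.911 0.413 0.001] z [-0.361  0.797 -0.484] q [-0.07  0.43  2.02  0.88  1.46 -0.97] w 0.0432
shift [-0.0072  0.0007  0.004 ] rot [ 0.004  0.005 -0.   ]
q [-0.07  0.45  2.02  0.88  1.46 -0.99]
[0.41753761 0.21843947 0.11832733] [-0.13693971 -0.21294699 -2.10182925]
```

Scaled: -0.0035 m is -0.35, -0.0026 m is -0.26.

{"api": "steer_hand", "payload": {
  "offsets": "-0.13 0.05 0.07 0 0 0 0\n-0.26 0.05 0.15 0 0 0 0\n-0.35 0.05 0.19 0 0 0 0\n-0.35 0.05 0.19 0 0 0 0"
}}

```text
time: 21.9
tool_pos: [0.4173, 0.2184, 0.1227]
eef_rot: [-1.165, -1.81, -0.689]
force: [-0.2, -0.8, -0.8]
gripper_width: 0.043
grasp_force: 61.5
```

{"api": "steer_hand", "payload": {
  "offsets": "-0.09 0 0.05 0 0 0 0\n-0.17 0 0.1 0 0 0 0\n-0.17 0 0.1 0 0 0 0"
}}

```text
time: 22.2
tool_pos: [0.4176, 0.2185, 0.1217]
eef_rot: [-1.164, -1.809, -0.69]
force: [-0.7, -1.2, 5.3]
gripper_width: 0.043
grasp_force: 61.8
```

Scaled: -0.0004 m is -0.04, 0.0003 m is 0.03.

{"api": "steer_hand", "payload": {
  "offsets": "-0.04 0 0.03 0 0 0 0\n-0.04 0 0.03 0 0 0 0"
}}

```text
time: 22.4
tool_pos: [0.4176, 0.2186, 0.1217]
eef_rot: [-1.163, -1.809, -0.69]
force: [-0.2, -1.8, 6.2]
gripper_width: 0.0428
grasp_force: 61.9
```

{"api": "steer_hand", "payload": {
  "offsets": "0 0 0 0 0 0 0.047\n0 0 0 0 0 0 0.05\n0 0 0 0 0 0 0.055\n0 0 0 0 0 0 0.065\n0 0 0 0 0 0 0.08\n0 0 0 0 0 0 0.08\n0 0 -1 0 0 0 0.08\n0 0 -3 0 0 0 0.08\n0 0 -6 0 0 0 0.08\n0 0 -10 0 0 0 0.08"
}}

```text
time: 23.4
tool_pos: [0.4527, 0.1382, 0.1689]
eef_rot: [-1.164, -1.809, -0.687]
force: [-0.1, -0.6, 0.8]
gripper_width: 0.0803
grasp_force: 0.0
```

{"api": "steer_hand", "payload": {
  "offsets": "0 0 -5 0 0 0 0.08\n2 0 -9 0 0 0 0.08\n5 0 -12 0 0 0 0.08\n8 0 -15 0 0 0 0.08\n10 0 -18 0 0 0 0.08\n10 0 -20 0 0 0 0.08\n10 0 -20 0 0 0 0.08"
}}

```text
time: 24.1
tool_pos: [0.5069, 0.0213, 0.3557]
eef_rot: [-1.168, -1.815, -0.692]
force: [0.1, -0.2, -0.4]
gripper_width: 0.08
grasp_force: 0.0
```

```bash
python3 -c "
from h import *
import cv2
info()
a=cv2.resize(bot.read_camera('top')[160:260,210:310],None,fx=4,fy=4,interpolation=cv2.INTER_CUBIC)
b=cv2.resize(bot.read_camera('scene')[130:230,190:290],None,fx=4,fy=4,interpolation=cv2.INTER_CUBIC)
cv2.imwrite('pics/c9.png',np.hstack([a,b]))"
```

```text
t 24.1 tcp [0.5069 0.0213 0.3557] y [0.912 0.411 0.006] z [-0.356  0.797 -0.488] q [-0.39  0.25  1.7   0.72  1.98 -0.8 ] w 0.08
```

View pics/c9.png

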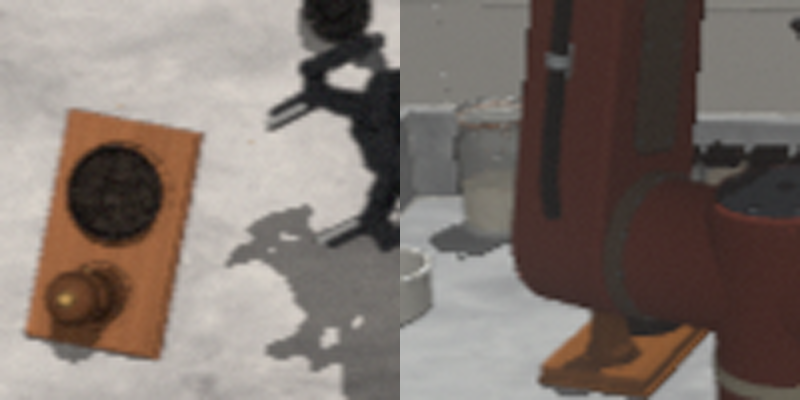

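```bash
python3 - <<'E'
from h import *
c=lambda x,y:((x+.5)/4-.5+210,(y+.5)/4-.5+160)
for z in(.155,.16,.168):print(z,ray(c(64,299),z))
print(ray(c(78,296),.137-.023+.012))
E
```

```text
0.155 [0.39695016 0.26902499 0.155     ]
0.16 [0.39711404 0.26793937 0.16      ]
0.168 [0.39737624 0.26620238 0.168     ]
[0.39848041 0.26383985 0.126     ]
```

```bash
python3 -c "
from station import bot
print(bot.close_job())"
```

```text
the job is handed in; nothing more can be done
None
```

I laid the mill on the worktop and let go, took it afresh, and set it upright in the empty recess at about 6 N; its knob measured within about 3 mm of the recess centre. The jars and roll looked in place in the crate when I last viewed it, before the mill was lifted out. I handed the job in at about 24 s with no verdict returned, and I viewed 11 pictures, one over the limit of 10.

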